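Tip a standing glove carton over into its taped place

TASK

The blue-marked glove carton stands on its long side, short of the empty taped outline. Without gripping or lifting it, push it low down so that it slides, still standing, until its foot is inside the outline, then push it high up on the face with the opening so that it topples away from you and comes down on its back inside the tape, opening up, ready for gloves to be pulled. Leave the other glove carton, the label roll, the pie and the bottle where they are.

Things in the scene. Friction and masses are not known exactly. Their poses are not given: they have to be found in the camera images.
- tape_place: Empty outline on the bench: rectangle of flat yellow tape 19 mm wide (nothing catches on it), 160 mm along its x by 276 mm along its y over the tape's outer edges, 122 x 238 mm inside. Origin: its centre, at bench height, z up. +x points from the standing carton to the outline, and on to a like, occupied outline centred at x +180 mm. +x is the robot's left, turned up to 0.5 rad either way.
- glove_box: The carton to tip: rigid black cardboard box of gloves, blue ends and blue upper band, 220 long, 65 thick, 110 mm high as it stands on its long side, 0.3 to 0.55 kg, evenly filled. Origin: centre of its underside; z up, y along its length, x through its thickness. Its -x face has the glove opening and looks away from the outline; its +x face is the plain back, facing the outline to within 0.2 rad.
- heel (a point): Middle of the lower edge of the carton's back, which it tips about (body +32.5, 0, 0 mm). Starts 30 to 80 mm short of the tape's outer edge, within 30 mm of the outline's middle line. Friction on the bench 0.5 to 0.66: pushed below 45 mm height the carton slides standing, above 85 mm it tips; past 0.55 rad it falls by itself.
- heel_a (a point): One end of that edge, a corner of the carton's back (body +32.5, -110, 0 mm).
- heel_b (a point): The other end of that edge (body +32.5, +110, 0 mm).
- top_a (a point): Upper corner of the carton's back, above heel_a (body +32.5, -110, 110 mm).
- top_b (a point): Upper corner of the carton's back, above heel_b (body +32.5, +110, 110 mm).
- opening (a point): Centre of the oval opening, 125 x 54 mm, in the carton's -x face (body -32.5, 0, 55 mm). That face, 220 x 110 mm, is flat and may be pushed anywhere; as it tips it rises some 20 mm past a level push. 55 mm above the bench with the carton standing, 65 mm with it on its back; lying so, the carton takes up 110 mm along the outline's x, from the heel onwards.
- other_gloves: Bystander: a like carton with orange panels, lying on its back in the second outline, 110 x 220 mm, 65 mm high. Origin: centre of its underside.
- label_roll: Bystander: roll of paper labels standing on end, 92 mm across, 100 mm high, on the side of the outline's -y, away from the robot. Origin: centre of its underside.
- pie: Bystander: pie in a foil tin, 160 mm across, 50 mm high, beyond the second outline (towards +x). Origin: centre of its underside.
- sanitiser: Bystander: white bottle with a blue cap, 60 mm across, 170 mm high, on the -y side of the empty outline. Origin: centre of its underside.
There are look-alikes about, which are no part of the job. Leave any pink or purple look-alike of the glove_box alone.

How it is judged:
By the outcome, as a careful person would: the job done as asked, in the order asked, and still so for the second after the job is handed in, with the robot touching nothing.
It also fails if it takes over 48 s, if anything falls off the work surface, if the arm or the gripper's body presses on something with over 40 N, if the wrist force passes 120 N, or if a joint passes its speed limit or range.

ROBOT

A 6-joint arm with a two-finger parallel gripper is mounted at the origin on the work surface. World frame = base frame: x ahead of the robot, y to its left, z up, the work surface at z = 0. Lengths are in m, angles in rad, forces in N, time in s.
With the tool pointing down it reaches from about 0.375 to 0.975 m from the base axis. Payload 3.8 kg.
Tool frame: the origin (TCP) lies at the very end of the fingers, on their centre line; the grasp point (between the pads) lies 19 mm behind it; z points along the fingers, y is the line along which they close (so a half turn about z gives the same grasp; the last joint's range is limited). The gripper opens to 85 mm and grips with 20 to 120 N. Pads are 22 mm wide; open, the fingers measure 114 mm over their backs; the gripper's body (76 mm by 85 mm) begins 54 mm behind the grasp point. The pads swing forward as they close: fully open they stand 13 mm farther back than shut.
Start: joints at [-0.037, 0.264, 1.604, -0, 1.274, -0.037], TCP at [0.675, -0, 0.231] pointing down, gripper open.
Joint ranges: [-2.63, 2.63], [-0.94, 2.18], [0.31, 2.57], [-1.31, 4.45], [0, 2.66], [-2.55, 2.55]. Speed limits (rad/s): [2.57, 2.57, 3.14, 3.14, 3.14, 3.14].

INTERFACE

Orientations are given as a unit quaternion [w, x, y, z].
In Python, from station import sensors, vision, order gives the robot as it stands. The module is installed in compiled form; this text tells all that it offers.
- The arm moves only by the shell command python3 -m creep 'ROWS' [FORCE]. ROWS is JSON, one flat list of numbers, 7 for each row, row after row: the shift along the world's x, y, z in units of 0.025 m (1.0 is 0.025 m), then the turn, a rotation vector about the world's x, y, z in units of 0.1 rad (1.0 is 0.1 rad), then the opening, from 0 (shut) to 1 (fully open). A call has 1 to 20 rows; each row shifts and turns the commanded pose from where the row before left it; what a row does not reach is not made up. A row lasts 1/12 s, in which the tool goes at most 41.7 mm and 7.16 degrees, less where a joint would pass 70% of its speed; a pose out of reach is approached as far as the arm can. A call with a number of a shift or a turn outside -1 to 1 is refused whole. A call with a gripper value outside its range is refused whole. The fingers move at their own pace and stop on an object; FORCE is the grip in N (left out, the last holds). Time passes only in rows, so rows that do not move let the fingers close. It gives the time, the measured TCP pose, the force and the opening at its end, in the units of the state.
- sensors.get_obs(): the state, without advancing time (a new reading comes with each control period).
- vision.get_image(name): name is "scene" or "side" or "wrist"; returns a dict with "color" (420x560x3 uint8, red, green, blue), "z_map" (420x560 float32, m along the optical axis (not along the pixel's ray), 0 where there is no reading), "intrinsics" (3x3 intrinsics, pixels), "extrinsics" (4x4, takes a point from camera to world coordinates); the wrist camera has in their place "mount" (4x4, takes a point from camera to tool coordinates, whose origin is the TCP and whose axes are the flange's). Camera axes: x right, y up, looking along -z (the intrinsics and any distortion apply to the point x, -y, -z); pixel columns grow to the right and rows downward; lengths in m; the calibration is good to about 2 mm. A picture is of the moment at which its call begins: read the wrist's pose just before it.
- order.job_done(): hands the job in, once; it reports no verdict.
The state is a dict: "time": time; "q": joint angles; "joint_vel": joint speeds; "joint_torque": joint torques, N m; "position": TCP position; "tcp_rot": TCP orientation; "wrist_force": force on the tool from outside, world axes, zero at the start; "wrist_torque": the same for the moment, N m; "finger_gap": opening from 0.0 (shut) to 1.0 (fully open).
Only numpy, scipy, OpenCV 4.12 (cv2) and the standard library are available. Lean on these libraries where they do the work, as an engineer would, in place of code of your own. Each camera call takes 0.05 s, during which the arm holds its last target. There are 200 camera calls.

## Working session

There is one attempt and no reset: what is moved stays moved. The work goes in short steps, Python scripts to look and compute and a shell command to move; the robot and the scene stay as the last step left them, time stands still between calls to the robot, and variables do not carry over. Pictures are saved under pics/ and viewed, on a budget of 10 in all, crops included, one or two more only if the job needs it, and the job is handed in when it is done.

```bash
mkdir -p pics
cat > h.py <<'E'
import numpy as np,cv2
from station import sensors,vision,order
def grab(n,f):
    im=vision.get_image(n); cv2.imwrite('pics/'+f+'.png',im['color'][:,:,::-1]); np.savez('pics/'+f+'.npz',**im); return im
def load(f): return dict(np.load('pics/'+f+'.npz'))
def pt(im,u,v,E=None):
    E=im['extrinsics'] if E is None else E
    K=im['intrinsics']; z=im['z_map'][int(v),int(u)]
    c=np.array([(u-K[0,2])/K[0,0]*z,-(v-K[1,2])/K[1,1]*z,-z,1]); return (E@c)[:3]
def ray(im,u,v,h):
    E=im['extrinsics'];K=im['intrinsics']
    d=E[:3,:3]@np.array([(u-K[0,2])/K[0,0],-(v-K[1,2])/K[1,1],-1]);o=E[:3,3]
    return o+d*(h-o[2])/d[2]
E
python3 - <<'E'
from h import *
a=grab('scene','s0');b=grab('side','d0')
print([k for k in a],a['extrinsics'],b['extrinsics'],a['intrinsics'])
o=np.hstack([a['color'],b['color']])
E
```

```text
['color', 'z_map', 'intrinsics', 'extrinsics'] [[-0.26534105 -0.68837445  0.67508129  1.1208136 ]
 [ 0.96414587 -0.19242505  0.1827439   0.2655534 ]
 [ 0.00410632  0.6993663   0.71475165  0.79754179]
 [ 0.          0.          0.          1.        ]] [[-0.82486938  0.34393348 -0.44866499 -0.00738925]
 [-0.56480762 -0.46748602  0.68003616  0.7825    ]
 [ 0.02414259  0.81435041  0.57987115  0.69471386]
 [ 0.          0.          0.          1.        ]] [[403.92079901   0.         277.33907307]
 [  0.         403.92079901 203.22951813]
 [  0.           0.           1.        ]]
```

View pics/s0.png

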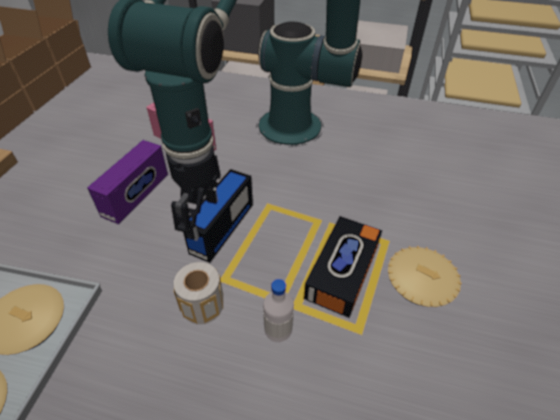

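View pics/d0.png

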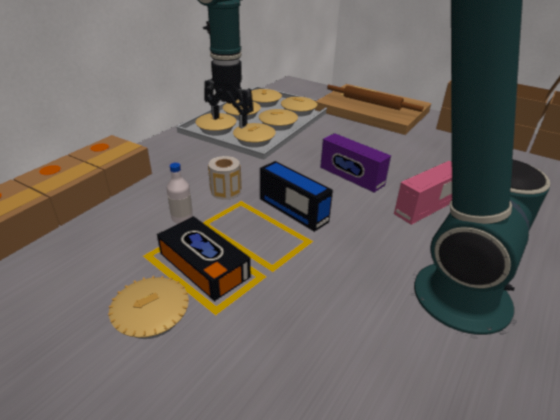

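The scene view shows the blue-banded carton at about (222,215), the empty outline at (273,250), the orange carton at (345,265), the roll at (198,292), the bottle at (278,312) and the pie at (425,275). The purple (130,180) and pink cartons are decoys. The side view shows the carton's plain back at about (295,195).

```bash
cat >> h.py <<'E'
def cloud(im):
    v,u=np.mgrid[0:420,0:560];K=im['intrinsics'];z=im['z_map']
    c=np.stack([(u-K[0,2])/K[0,0]*z,-(v-K[1,2])/K[1,1]*z,-z,np.ones_like(z)],-1)
    P=(c@im['extrinsics'].T)[...,:3]; P[z==0]=np.nan; return P
def rect(X): 
    r=cv2.minAreaRect((X[:,:2]*1000).astype(np.float32)); return np.round(cv2.boxPoints(r)).tolist(),[round(x,1) for x in r[0]+r[1]]
E
python3 - <<'E'
from h import *
for n in ('s0','d0'):
    im=load(n);P=cloud(im);hsv=cv2.cvtColor(im['color'],cv2.COLOR_RGB2HSV)
    y=(abs(P[...,2])<.012)&(hsv[...,0]>18)&(hsv[...,0]<32)&(hsv[...,1]>150)
    k,L,S,C=cv2.connectedComponentsWithStats(y.astype(np.uint8))
    for i in range(1,k):
        if S[i,4]>150: print(n,'tape',S[i],rect(P[L==i]),np.nanmean(P[L==i][:,2]))
    for nm,lo,hi,c in (('box',.1,.118,(.65,.0)),('oth',.055,.073,(0.7,.3)),('roll',.09,.108,None),('bot',.02,.18,None)):
        m=(P[...,2]>lo)&(P[...,2]<hi)
        k,L,S,C=cv2.connectedComponentsWithStats(m.astype(np.uint8))
        for i in range(1,k):
            X=P[L==i]
            if S[i,4]>150 and abs(X[:,1].mean())<.5 and .4<X[:,0].mean()<1: print(n,nm,S[i],rect(X),X[:,2].max().round(3))
E
python3 - <<'E'
import cv2,numpy as np
a=cv2.imread('pics/s0.png')[150:310,165:365];b=cv2.imread('pics/d0.png')[150:310,130:340]
cv2.imwrite('pics/c0.png',np.vstack([cv2.resize(x,(500,300) if 0 else (x.shape[1]*37//20,296),interpolation=cv2.INTER_CUBIC)[:,:370] for x in(a,b)]))
E
```

```text
s0 tape [ 221  205  100   92 1206] ([[375.0, 34.0], [647.0, -1.0], [667.0, 154.0], [396.0, 189.0]], [521.2, 93.9, 156.4, 273.9]) 9.891290844125029e-05
s0 tape [ 295  224   93  109 1286] ([[399.0, 214.0], [669.0, 178.0], [690.0, 332.0], [420.0, 368.0]], [544.3, 273.1, 155.6, 272.1]) 0.00030100756094776236
s0 box [  87  140   75   58 1568] ([[328.0, -346.0], [547.0, -382.0], [558.0, -314.0], [339.0, -278.0]], [443.2, -329.8, 69.3, 221.7]) 0.114
s0 box [ 196  169   56   68 1474] ([[379.0, -64.0], [597.0, -105.0], [609.0, -39.0], [391.0, 2.0]], [494.1, -51.5, 67.0, 221.5]) 0.114
s0 box [263 292  31  28 334] ([[700.0, 184.0], [716.0, 128.0], [764.0, 142.0], [749.0, 198.0]], [732.3, 162.9, 50.0, 58.1]) 0.118
s0 oth [ 92 157  73  54 425] ([[340.0, -281.0], [546.0, -380.0], [573.0, -324.0], [367.0, -224.0]], [456.5, -302.3, 62.7, 228.1]) 0.073
s0 oth [184 187  69  63 357] ([[394.0, -1.0], [598.0, -102.0], [624.0, -48.0], [421.0, 53.0]], [509.1, -24.4, 60.4, 227.8]) 0.073
s0 oth [ 305  216   78   90 3984] ([[425.0, 236.0], [645.0, 195.0], [665.0, 304.0], [445.0, 344.0]], [545.1, 269.8, 110.6,
[... 3919 characters left out ...]
 -330.2, 75.0, 226.5]) 0.113
d0 bot [ 208  156   34   39 1107] ([[648.0, -20.0], [723.0, -80.0], [782.0, -7.0], [706.0, 53.0]], [714.6, -13.5, 93.4, 97.1]) 0.102
d0 bot [ 260  161   73   65 2896] ([[376.0, -67.0], [598.0, -107.0], [611.0, -38.0], [388.0, 2.0]], [493.4, -52.4, 69.5, 226.0]) 0.113
d0 bot [167 163  26  56 997] ([[682.0, 166.0], [710.0, 133.0], [756.0, 171.0], [729.0, 204.0]], [719.2, 168.7, 60.1, 42.6]) 0.171
d0 bot [ 157  216   94   80 4128] ([[423.0, 233.0], [644.0, 193.0], [665.0, 304.0], [443.0, 344.0]], [543.8, 268.4, 112.9, 225.2]) 0.069
d0 bot [ 108  276   81   62 3698] ([[428.0, 497.0], [478.0, 345.0], [629.0, 395.0], [579.0, 547.0]], [528.3, 445.8, 159.0, 160.2]) 0.053
```

```bash
cat >> h.py <<'E'
from scipy.spatial.transform import Rotation as Ro
C=np.array([.522,.0925]);ex=np.array([.128,.992,0]);ex/=np.linalg.norm(ex);ey=np.array([-ex[1],ex[0],0]);ez=np.array([0,0,1.])
def st():
    o=sensors.get_obs();R=Ro.from_quat(o['tcp_rot'],scalar_first=True);p=np.array(o['position'])
    d=p[:2]-C; print('t',o['time'],'p',p.round(4),'tape',(1000*np.array([d@ex[:2],d@ey[:2]])).round(1),'F',np.round(o['wrist_force'],1),'gap',round(float(o['finger_gap']),2),'q',np.round(o['q'],2))
    return p,R
def goal(th,s=1,yaw=0):
    a=Ro.from_rotvec([0,0,yaw]).apply(np.array([ex,ey]))
    z=np.sin(th)*a[0]-np.cos(th)*ez;y=s*a[1];return Ro.from_matrix(np.stack([np.cross(y,z),y,z],1))
def togo(x,y,z,th,s=1,yaw=0):
    p,R=st();t=np.r_[C+x*ex[:2]+y*ey[:2],z]
    print('target',t.round(4),'shift',((t-p)/.025).round(2),'turn',((goal(th,s,yaw)*R.inv()).as_rotvec()/.1).round(2))
E
python3 - <<'E'
from h import *
p,R=st();print(R.as_matrix().round(2))
for s in(1,-1): togo(-.225,.004,.2,.7,s)
E
```

```text
t 0.1 p [0.6743 0.     0.2301] tape [ -72.2 -162.9] F [-0.5  0.5 -0. ] gap 1.0 q [-0.04  0.26  1.61  0.    1.27 -0.04]
[[ 0.  1. -0.]
 [ 1. -0.  0.]
 [ 0. -0. -1.]]
t 0.1 p [0.6743 0.     0.2301] tape [ -72.2 -162.9] F [-0.5  0.5 -0. ] gap 1.0 q [-0.04  0.26  1.61  0.    1.27 -0.04]
target [ 0.4892 -0.1301  0.2   ] shift [-7.4  -5.21 -1.2 ] turn [ -0.64 -10.36  28.38]
t 0.1 p [0.6743 0.     0.2301] tape [ -72.2 -162.9] F [-0.5  0.5 -0. ] gap 1.0 q [-0.04  0.26  1.61  0.    1.27 -0.04]
target [ 0.4892 -0.1301  0.2   ] shift [-7.4  -5.21 -1.2 ] turn [ 6.99 -0.47 -1.24]
```

```bash
python3 -m creep '[-0.74,-0.52,0,0.7,-0.05,-0.12,0.6, -0.74,-0.52,0,0.7,-0.05,-0.12,0.6, -0.74,-0.52,0,0.7,-0.05,-0.12,0.6, -0.74,-0.52,0,0.7,-0.05,-0.12,0.6, -0.74,-0.52,0,0.7,-0.05,-0.12,0.6, -0.74,-0.52,0,0.7,-0.05,-0.12,0.6, -0.74,-0.52,0,0.7,-0.05,-0.12,0.6, -0.74,-0.52,0,0.7,-0.05,-0.12,0.6, -0.74,-0.52,0,0.7,-0.05,-0.12,0.6, -0.74,-0.52,0,0.7,-0.05,-0.12,0.6, 0,0,0,0,0,0,0.6, 0,0,0,0,0,0,0.6]'
python3 -c "
from h import *
togo(-.225,.004,.022,.7,-1)"
```

```text
time: 1.1
position: [0.4889, -0.1313, 0.23]
tcp_rot: [-0.226, 0.706, 0.619, 0.26]
wrist_force: [-0.1, -0.0, 0.8]
finger_gap: 0.6
t 1.1 p [ 0.4889 -0.1313  0.23  ] tape [-226.1    4.2] F [-0.1 -0.   0.8] gap 0.6 q [-0.7   0.15  1.9   0.58  1.53 -0.73]
target [ 0.4892 -0.1301  0.022 ] shift [ 0.01  0.04 -8.32] turn [-0.02  0.03  0.03]
```

```bash
python3 -m creep '[0,0,-0.8,0,0,0,0.6, 0,0,-0.8,0,0,0,0.6, 0,0,-0.8,0,0,0,0.6, 0,0,-0.8,0,0,0,0.6, 0,0,-0.8,0,0,0,0.6, 0,0,-0.8,0,0,0,0.6, 0,0,-0.8,0,0,0,0.6, 0,0,-0.8,0,0,0,0.6, 0,0,-0.6,0,0,0,0.6, 0,0,-0.6,0,0,0,0.6, 0,0,-0.4,0,0,0,0.6, 0,0,-0.2,0,0,0,0.6, 0,0,-0.1,0,0,0,0.6, 0,0,0,0,0,0,0.6]'
python3 - <<'E'
from h import *
togo(-.225,.004,.022,.7,-1); grab('side','d1')
a=grab('scene','s1')
o=cv2.resize(cv2.imread('pics/s1.png')[120:300,120:360],(800,600),interpolation=cv2.INTER_CUBIC);cv2.imwrite('pics/c1.png',o)
E
```

```text
time: 2.27
position: [0.4902, -0.13, 0.0237]
tcp_rot: [-0.225, 0.704, 0.621, 0.26]
wrist_force: [-0.9, -0.1, 0.5]
finger_gap: 0.603
t 2.2667 p [ 0.4902 -0.13    0.0237] tape [-224.7    3.1] F [-0.9 -0.1  0.5] gap 0.6 q [-0.7   0.42  2.01  0.62  1.21 -0.95]
target [ 0.4892 -0.1301  0.022 ] shift [-0.04 -0.01 -0.07] turn [-0.01  0.06 -0.01]
```

View pics/c1.png

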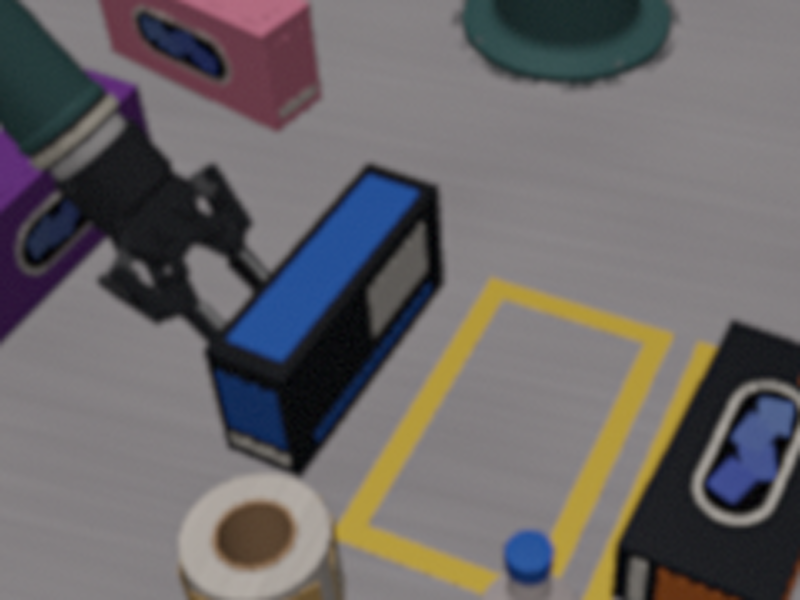

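The closed-up view shows the two fingers behind the lower part of the opening face, the carton upright, with clear space to the roll. I'll push slowly now.

```bash
python3 -m creep '[0.025,0.2,0,0,0,0,0.6, 0.025,0.2,0,0,0,0,0.6, 0.025,0.2,0,0,0,0,0.6, 0.025,0.2,0,0,0,0,0.6, 0.025,0.2,0,0,0,0,0.6, 0.025,0.2,0,0,0,0,0.6, 0.055,0.195,0,0,0,0,0.6, 0.055,0.195,0,0,0,0,0.6, 0.055,0.195,0,0,0,0,0.6, 0.055,0.195,0,0,0,0,0.6, 0.055,0.195,0,0,0,0,0.6, 0.055,0.195,0,0,0,0,0.6, 0.055,0.195,0,0,0,0,0.6]'
cat >> h.py <<'E'
def box(tag,lo=.1,hi=.118):
    for n in('scene','side'):
        im=grab(n,n[:2]+tag);P=cloud(im);d=P[...,:2]-C;x=d@ex[:2];y=d@ey[:2]
        m=(P[...,2]>lo)&(P[...,2]<hi)&(x>-.25)&(x<.1)&(abs(y)<.14)
        hs=cv2.cvtColor(im['color'],cv2.COLOR_RGB2HSV); m&=(hs[...,0]>100)&(hs[...,0]<130)&(hs[...,1]>100) if lo>.09 else True
        k,L,S,_=cv2.connectedComponentsWithStats(m.astype(np.uint8));i=1+S[1:,4].argmax();m=L==i
        X=np.stack([x[m],y[m]],1);print(n,S[i,4],rect(X),'zmed',np.median(P[m][:,2]).round(4))
E
python3 - <<'E'
from h import *
st();box('2')
E
```

```text
time: 3.45
position: [0.5035, -0.0656, 0.0238]
tcp_rot: [-0.225, 0.704, 0.621, 0.26]
wrist_force: [-1.0, -4.0, 0.9]
finger_gap: 0.604
t 3.45 p [ 0.5035 -0.0656  0.0238] tape [-159.1   -1.9] F [-1.  -4.   0.9] gap 0.6 q [-0.59  0.39  2.06  0.69  1.15 -0.9 ]
scene 1328 ([[-149.0, -93.0], [-94.0, -93.0], [-94.0, 108.0], [-149.0, 108.0]], [-121.4, 7.5, 201.4, 55.3]) zmed 0.1098
side 820 ([[-154.0, 104.0], [-152.0, -98.0], [-89.0, -97.0], [-91.0, 105.0]], [-121.6, 3.5, 63.2, 202.7]) zmed 0.1097
```

```bash
python3 -m creep '[0.065,0.19,0,0,0,0,0.6, 0.065,0.19,0,0,0,0,0.6, 0.065,0.19,0,0,0,0,0.6, 0.065,0.19,0,0,0,0,0.6, 0.065,0.19,0,0,0,0,0.6, 0.065,0.19,0,0,0,0,0.6, 0.05,0.15,0,0,0,0,0.6, 0,0,0,0,0,0,0.6]'
python3 - <<'E'
from h import *
st();box('3')
E
```

```text
time: 4.22
position: [0.5145, -0.0325, 0.0239]
tcp_rot: [-0.225, 0.704, 0.621, 0.26]
wrist_force: [-0.4, 0.3, -0.1]
finger_gap: 0.599
t 4.2167 p [ 0.5145 -0.0325  0.0239] tape [-124.9   -8.5] F [-0.4  0.3 -0.1] gap 0.6 q [-0.53  0.38  2.08  0.72  1.12 -0.87]
scene 1383 ([[-114.0, -99.0], [-60.0, -99.0], [-59.0, 103.0], [-113.0, 104.0]], [-86.3, 2.3, 202.2, 54.4]) zmed 0.11
side 843 ([[-119.0, 98.0], [-118.0, -105.0], [-53.0, -105.0], [-54.0, 98.0]], [-85.8, -3.3, 65.3, 203.3]) zmed 0.1098
```

View pics/si3.png

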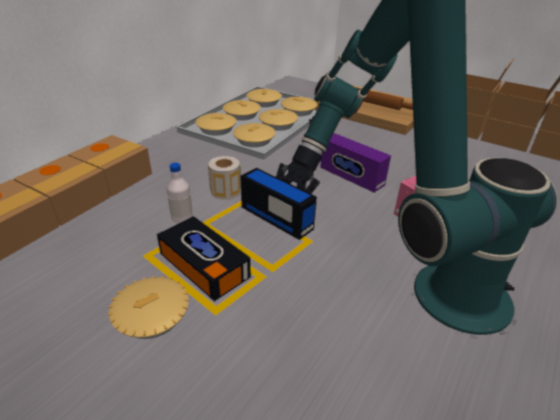

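The carton stands upright with its front foot just past the near tape: heel about -54 mm, sideways offset about 0, yaw about 0. Next I'll back off and rise for the high push.

```bash
python3 -m creep '[-0.025,-0.2,0,0,0,0,0.6, -0.025,-0.2,0,0,0,0,0.6, -0.025,-0.2,0,0,0,0,0.6, -0.08,0.01,0.4,0,0,0,0.6, -0.08,0.01,0.4,0,0,0,0.6, -0.08,0.01,0.5,0,0,0,0.6, -0.08,0.01,0.5,0,0,0,0.6, 0,0,0.4,0,0,0,0.6, 0,0,0.4,0,0,0,0.6, 0,0,0,0,0,0,0.6, 0,0,0,0,0,0,0.6]'
python3 - <<'E'
from h import *
st();box('4')
E
```

```text
time: 5.23
position: [0.5051, -0.048, 0.0898]
tcp_rot: [-0.224, 0.704, 0.622, 0.26]
wrist_force: [-0.5, -0.3, 0.7]
finger_gap: 0.601
t 5.2333 p [ 0.5051 -0.048   0.0898] tape [-141.5   -1.3] F [-0.5 -0.3  0.7] gap 0.6 q [-0.56  0.27  2.06  0.67  1.23 -0.81]
scene 1381 ([[-114.0, 102.0], [-113.0, -100.0], [-58.0, -99.0], [-59.0, 103.0]], [-86.0, 1.7, 54.9, 201.9]) zmed 0.11
side 830 ([[-117.0, -104.0], [-58.0, -104.0], [-58.0, 99.0], [-117.0, 99.0]], [-87.5, -2.6, 202.9, 58.9]) zmed 0.1097
```

View pics/sc4.png

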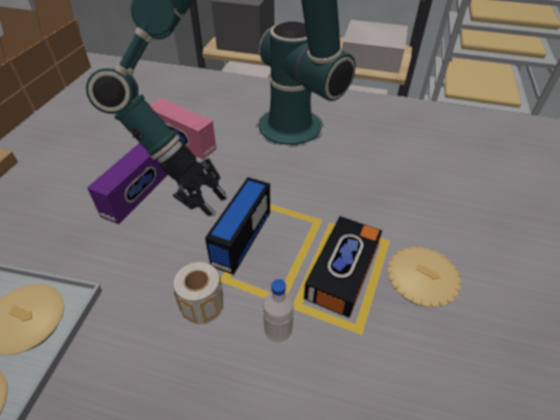

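The carton is standing clear, and the fingertips at about (215,200) are level with its upper edge and behind it. Now the high push.

```bash
python3 -m creep '[0.02,0.16,0,0,0,0,0.6, 0.02,0.16,0,0,0,0,0.6, 0.02,0.16,0,0,0,0,0.6, 0.02,0.16,0,0,0,0,0.6, 0.02,0.16,0.03,0,0,0,0.6, 0.02,0.16,0.03,0,0,0,0.6, 0.02,0.16,0.03,0,0,0,0.6, 0.02,0.16,0.03,0,0,0,0.6, 0.02,0.16,0.03,0,0,0,0.6, 0.02,0.16,0.03,0,0,0,0.6, 0.02,0.16,0.03,0,0,0,0.6]'
python3 - <<'E'
from h import *
st();grab('side','d5')
E
```

```text
time: 6.25
position: [0.5102, -0.0032, 0.0943]
tcp_rot: [-0.225, 0.704, 0.621, 0.26]
wrist_force: [0.2, -1.7, 1.7]
finger_gap: 0.604
t 6.25 p [ 0.5102 -0.0032  0.0943] tape [-96.4  -0.5] F [ 0.2 -1.7  1.7] gap 0.6 q [-0.49  0.24  2.09  0.71  1.2  -0.76]
```

View pics/d5.png

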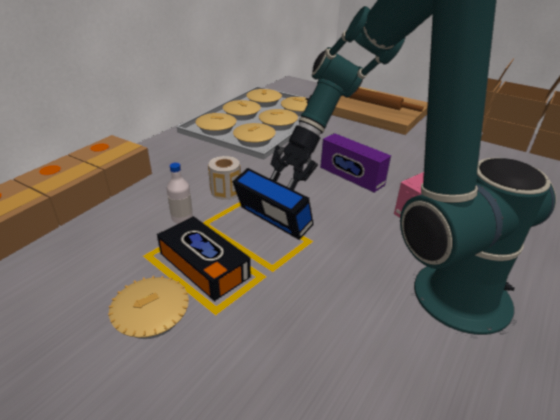

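The carton is tilting cleanly, with its heel still at the same place (about (240,205) to (303,235)). I'll carry on until it falls.

```bash
python3 -m creep '[0.02,0.14,0.03,0,0,0,0.6, 0.02,0.14,0.03,0,0,0,0.6, 0.02,0.14,0.03,0,0,0,0.6, 0.02,0.14,0.03,0,0,0,0.6, 0.02,0.14,0.03,0,0,0,0.6, 0.02,0.14,0.03,0,0,0,0.6, 0.02,0.14,0.03,0,0,0,0.6, 0.02,0.14,0.03,0,0,0,0.6, 0,0,0,0,0,0,0.6, 0,0,0,0,0,0,0.6, 0,0,0,0,0,0,0.6, 0,0,0,0,0,0,0.6]'
python3 - <<'E'
from h import *
st();box('6',.055,.075)
E
```

```text
time: 7.3
position: [0.514, 0.0243, 0.1]
tcp_rot: [-0.225, 0.704, 0.621, 0.26]
wrist_force: [-0.2, 0.0, -0.5]
finger_gap: 0.599
t 7.3 p [0.514  0.0243 0.1   ] tape [-68.7  -0.8] F [-0.2  0.  -0.5] gap 0.6 q [-0.44  0.21  2.11  0.73  1.18 -0.72]
scene 3477 ([[-51.0, 111.0], [-51.0, -112.0], [60.0, -112.0], [60.0, 111.0]], [4.6, -0.6, 111.2, 223.1]) zmed 0.0648
side 2331 ([[-56.0, 111.0], [-52.0, -113.0], [61.0, -111.0], [58.0, 113.0]], [2.8, 0.1, 113.7, 223.6]) zmed 0.0644
```

View pics/si6.png

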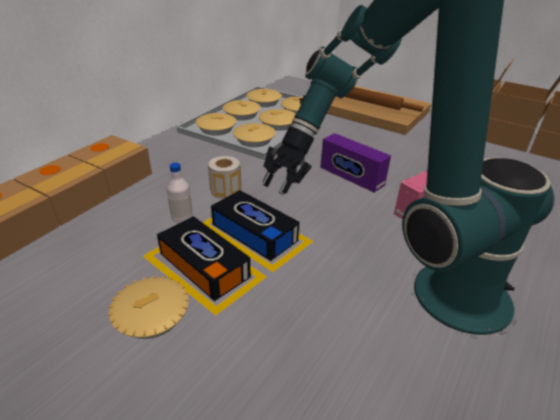

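It lies on its back with the opening up, centred to within about 4 mm and square inside the tape. I'll retreat, check the bystanders and hand in.

```bash
python3 -m creep '[-0.05,-0.3,0.3,0,0,0,0.6, -0.05,-0.3,0.4,0,0,0,0.6, -0.05,-0.3,0.5,0,0,0,0.6, -0.05,-0.3,0.5,0,0,0,0.6, -0.05,-0.2,0.5,0,0,0,0.6, 0,0,0.5,0,0,0,0.6, 0,0,0.4,0,0,0,0.6, 0,0,0.2,0,0,0,0.6, 0,0,0,0,0,0,0.6, 0,0,0,0,0,0,0.6]'
python3 - <<'E'
from h import *
st();box('7',.055,.075)
P=cloud(load('sc7'))
for nm,lo,hi,c in(('roll',.09,.108,(.719,-.013)),('bottle',.02,.18,(.733,.163)),('other',.055,.073,(.545,.27)),('pie',.02,.18,(.53,.448)),('purple',.1,.118,(.443,-.33))):
    m=(P[...,2]>lo)&(P[...,2]<hi);k,L,S,_=cv2.connectedComponentsWithStats(m.astype(np.uint8))
    b=min((np.hypot(*(np.array(rect(P[L==i])[1][:2])/1000-c)),rect(P[L==i])[1]) for i in range(1,k) if S[i,4]>150)
    print(nm,b[1],'moved mm',(b[0]*1000).round(1))
order.job_done()
E
```

```text
time: 8.23
position: [0.5077, -0.0104, 0.1827]
tcp_rot: [-0.225, 0.704, 0.621, 0.26]
wrist_force: [-0.2, -0.0, -0.4]
finger_gap: 0.603
t 8.2333 p [ 0.5077 -0.0104  0.1827] tape [-103.9    1. ] F [-0.2 -0.  -0.4] gap 0.6 q [-0.5   0.11  2.04  0.67  1.34 -0.65]
scene 3468 ([[-51.0, 110.0], [-50.0, -112.0], [60.0, -112.0], [60.0, 110.0]], [4.7, -1.0, 110.5, 221.8]) zmed 0.0648
side 2330 ([[-54.0, -111.0], [60.0, -111.0], [61.0, 112.0], [-54.0, 113.0]], [3.2, 0.7, 223.5, 114.1]) zmed 0.0644
roll [718.4, -12.6, 90.8, 92.3] moved mm 0.7
bottle [584.0, 102.3, 359.7, 153.7] moved mm 160.9
other [545.5, 269.7, 110.8, 223.3] moved mm 0.6
pie [529.4, 448.3, 158.0, 160.3] moved mm 0.7
purple [443.4, -329.4, 69.5, 223.6] moved mm 0.7
the job is handed in; nothing more can be done
```

Run:
```python
from h import *
for f in('s0','sc7'):
    P=cloud(load(f));m=(P[...,2]>.1)&(P[...,2]<.18)&(np.hypot(P[...,0]-.733,P[...,1]-.163)<.06);print(f,m.sum(),rect(P[m])[1])
```

```text
s0 843 [732.3, 162.9, 50.0, 58.1]
sc7 849 [732.2, 162.8, 50.7, 58.1]
```

I pushed the carton low with both fingers, about 60 mm. It stayed standing and square, and its heel ended about 54 mm short of the outline's centre. I then pushed it high on the opening face, and it toppled onto its back with the opening up. The job was handed in at about 8.3 s.

**Carton:** both cameras put it 3–5 mm past the outline's centre along x, within 1 mm across, with no measurable turn. Its top is at 65 mm. That leaves it inside the inner tape edges. The far side is the tightest, with about 1 mm to spare on the measured edge.

**Bystanders:** the label roll, other carton and pie measure less than 1 mm from where they started, and so does the purple look-alike.

**Failed check:** the first bottle check read 161 mm of movement, because the bottle merged with the carton in the image. I handed in before resolving it. Measured again above 100 mm height in the same picture, the bottle has moved 0.1 mm.

**Contact and force:** wrist force read 4 N at most at the checks between moves. The arm had backed well clear before hand-in.

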